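# Fold up the spark guard and hold the index pin out

### The arm

A 7-joint arm with a two-finger parallel gripper is mounted at the origin on the work surface. World frame = base frame: x ahead of the robot, y to its left, z up, the work surface at z = 0. Lengths are in m, angles in rad, forces in N, time in s.
With the tool pointing down it reaches from about 0.425 to 0.875 m from the base axis. Payload 9.9 kg.
Tool frame: the origin (TCP) lies between the finger pads; the fingertips stand 8 mm ahead of it and the grasp point (between the pads) lies 11 mm behind it; z points along the fingers, y is the line along which they close (so a half turn about z gives the same grasp; the last joint's range is limited). The gripper opens to 85 mm and grips with 20 to 120 N. Pads are 22 mm wide; open, the fingers measure 114 mm over their backs; the gripper's body (76 mm by 85 mm) begins 54 mm behind the grasp point. The pads swing forward as they close: fully open they stand 13 mm farther back than shut.
Start: joints at [1.102, 0.576, 0.025, 1.437, -0.015, 1.129, -0.057], TCP at [0.253, -0.626, 0.239] pointing down, gripper open.
Joint ranges: [-2.76, 2.76], [-0.34, 2.15], [-1.52, 1.57], [0.19, 2.46], [-1.09, 4.23], [0.17, 1.99], [-2.82, 2.82]. Speed limits (rad/s): [2.22, 2.22, 3.01, 3.01, 3.14, 3.14, 3.14].

### API

Orientations are given as a unit quaternion [w, x, y, z].
In Python, from bench import manip gives the robot as it stands.
- The arm moves only by the shell command python3 -m handwheel 'ROWS' [FORCE]. ROWS is JSON, a list of rows, each a list of 3 entries, a list of its own where there are three numbers: the opening, from 0 (shut) to 1 (fully open), then the shift along the tool's x, y, z in mm, then the turn, a rotation vector about the tool's x, y, z in degrees. In form: [[grip, [tx, ty, tz], [rx, ry, rz]], ...]. A call has 1 to 8 rows; each row shifts and turns the commanded pose from where the row before left it, along the tool's axes as they then stand; what a row does not reach is not made up. A row lasts 1/8 s, in which the tool goes at most 62.5 mm and 10.7 degrees, less where a joint would pass 70% of its speed; a pose out of reach is approached as far as the arm can. A call with a gripper value outside its range is refused whole. The fingers move at their own pace and stop on an object; FORCE is the grip in N (left out, the last holds). Time passes only in rows, so rows that do not move let the fingers close. It gives the time, the measured TCP pose, the force, the opening and the grip force at its end, in the units of the state.
- manip.state(): the state, without advancing time (a new reading comes with each control period).
- manip.read_camera(name): name is "side" or "top" or "wrist"; returns the picture (420x560x3 uint8, red, green, blue); there is no depth.
- manip.calibration(name): a dict with "camera_matrix" (3x3 intrinsics, pixels), "extrinsics" (4x4, takes a point from camera to world coordinates); the wrist camera has in their place "tool_from_camera" (4x4, takes a point from camera to tool coordinates, whose origin is the TCP and whose axes are the flange's). Camera axes: x right, y up, looking along -z (the intrinsics and any distortion apply to the point x, -y, -z); pixel columns grow to the right and rows downward; lengths in m; the calibration is good to about 2 mm. A picture is of the moment at which its call begins: read the wrist's pose just before it. calibration takes no time and is no camera call.
- manip.finish_job(): hands the job in; it is judged then, once.
Trained networks look in the newest picture that a camera, given by its name, has taken for a name from the list of things; names that differ only in an ending like _2 or _b are one class to them, and where a whole thing is asked for, a point or a joint stands for the part that bears it (a point fixed in the world has none). Each returns a list of dicts, best first, with "p" (0 to 1); they miss things now and then, are a little off and sometimes report something else, mostly with a low value. They report only what shows in the picture. A call takes as long as a camera call.
- manip.masks_of(camera, query): "mask" (420x560 bool, what is visible of it).
- manip.pinpoint(camera, query): "location" ([x, y, z] in m, in world coordinates, good to about 4 mm: a listed point, or the origin of a listed thing).
The state is a dict: "t": time; "joints": joint angles; "joint_vel": joint speeds; "joint_efforts": joint torques, N m; "tool_pos": TCP position; "ee_rot": TCP orientation; "force": force on the tool from outside, world axes, zero at the start; "torque": the same for the moment, N m; "opening": finger opening in m; "grip_force": force on a finger pad.
Only numpy, scipy, OpenCV 4.12 (cv2) and the standard library are available. Lean on these libraries where they do the work, as an engineer would, in place of code of your own. Each camera call takes 0.05 s, during which the arm holds its last target. There are 200 camera calls.

### The job

Fold the three green leaves of the spark guard fully upright around the indexing fixture, in any order. Only then grip the orange knob, pull the sprung index pin straight up as far as it goes and hold it there, clear of its hole in the disc, so that a colleague can turn the disc: finish while still gripping the knob with the pin held fully out and the leaves still upright. Leave the clamp, the goggles and the can where they are.

Things in the scene. Friction and masses are not known exactly. Their poses are not given: they have to be found in the camera images.
- fixture: fixed indexing fixture: dark steel base plate 20 mm thick, x -80 to 110, y -85 to 85 mm, with a steel disc (124 mm across, top at 34 mm) and an aluminium angle workpiece on it (top at 84 mm). Origin on the bench; +x points to the open side with the grey plunger bracket; leaves hinge on the left (+y), right (-y) and near (-x) sides; z up.
- knob (a point): orange cylindrical pull knob of the index plunger, 28 mm across, 26 mm tall, upright; this point is its centre, 93 mm above the bench when the pin is seated, at x 42 mm, y 0 of the fixture. Below it a brass sleeve 16 mm across stands on a grey bracket arm (30 mm wide in y, top 58 mm above the bench). Pinch it from above, fingers on its +y and -y sides.
- plunger (a joint): travel of the index pin and its knob, m: 0 = seated (pin 10 mm deep in the disc's hole), 0.018 = fully up against its stop, pin tip 8 mm clear of the disc. A spring pulls it back down: about 4 N seated, 11 N fully up. It returns if let go.
- leaf_left (a joint): left guard leaf, green sheet 4 mm thick, yellow 8 mm round bead on its free edge. Value in rad: 0 = flat outwards, 1.571 = upright at its stop; starts at 0.5 to 1.0. Stiff hinge (0.15 N m) stays where left. To raise it, reach down outside the edge with closed fingers and push the bead in with the last 30 mm of the fingers, rising at least as fast as the edge on its arc (a level push may jam).
- leaf_right (a joint): right guard leaf, green sheet 4 mm thick, yellow 8 mm round bead on its free edge. Value in rad: 0 = flat outwards, 1.571 = upright at its stop; starts at 0.5 to 1.0. Stiff hinge (0.15 N m) stays where left. To raise it, reach down outside the edge with closed fingers and push the bead in with the last 30 mm of the fingers, rising at least as fast as the edge on its arc (a level push may jam).
- leaf_near (a joint): near guard leaf, green sheet 4 mm thick, yellow 8 mm round bead on its free edge. Value in rad: 0 = flat outwards, 1.571 = upright at its stop; starts at 0.5 to 1.0. Stiff hinge (0.15 N m) stays where left. To raise it, reach down outside the edge with closed fingers and push the bead in with the last 30 mm of the fingers, rising at least as fast as the edge on its arc (a level push may jam).
- leaf_left_edge (a point): middle of the bead on the free edge of the left leaf, 66 mm from its hinge line (moves with the leaf); the leaf is 130 mm long along the hinge
- leaf_right_edge (a point): middle of the bead on the free edge of the right leaf, 66 mm from its hinge line (moves with the leaf); the leaf is 130 mm long along the hinge
- leaf_near_edge (a point): middle of the bead on the free edge of the near leaf, 66 mm from its hinge line (moves with the leaf); the leaf is 150 mm long along the hinge
- leaf_left_hinge (a point): middle of the left leaf's hinge line, 24 mm above the bench, at the foot of the leaf; the hinge line runs along the fixture's x axis, the leaf folds out towards the fixture's +y
- leaf_right_hinge (a point): middle of the right leaf's hinge line, 24 mm above the bench, at the foot of the leaf; the hinge line runs along the fixture's x axis, the leaf folds out towards the fixture's -y
- leaf_near_hinge (a point): middle of the near leaf's hinge line, 24 mm above the bench, at the foot of the leaf; the hinge line runs along the fixture's y axis, the leaf folds out towards the fixture's -x
- clamp: bystander: loose bar clamp lying on the bench, 220 mm steel bar with orange jaws and black handle, 24 mm high; origin at its underside under the bar's middle
- goggles: bystander: loose green safety goggles lying lens up, 80 x 176 x 40 mm; origin at the centre of the underside
- can: bystander: loose standing can, 56 mm across, 120 mm tall; origin at the centre of the underside

How it is judged:
By the outcome, as a careful person would: the job done as asked, in the order asked, and still so for the second after the job is handed in, while the arm keeps its last pose, push and grip.
It also fails if it takes over 64 s, if anything falls off the work surface, if the arm or the gripper's body presses on something with over 40 N, if the wrist force passes 120 N, or if a joint passes its speed limit or range.

## Working session

There is one attempt and no reset: what is moved stays moved. The work goes in short steps, Python scripts to look and compute and a shell command to move; the robot and the scene stay as the last step left them, time stands still between calls to the robot, and variables do not carry over. Pictures are saved under pics/ and viewed, at most 10 in all, crops included, and the job is handed in when it is done.

```bash
mkdir -p pics
cat > h.py <<'E'
from bench import manip
import numpy as np, cv2
from scipy.spatial.transform import Rotation as R
def snap(c,n):
    im=manip.read_camera(c); cv2.imwrite(f'pics/{n}.png',cv2.cvtColor(im,cv2.COLOR_RGB2BGR)); return im
def st():
    s=manip.state(); q=s['ee_rot']; return s,np.array(s['tool_pos']),R.from_quat([q[1],q[2],q[3],q[0]])
E
python3 - <<'E'
from h import *
a=snap('top','top0');b=snap('side','side0')
cv2.imwrite('pics/both0.png',cv2.resize(cv2.cvtColor(np.vstack([a,b]),cv2.COLOR_RGB2BGR),(400,600)))
for c in('top','side'):
    for n in['fixture','knob','leaf_left_edge','leaf_right_edge','leaf_near_edge','leaf_left_hinge','leaf_right_hinge','leaf_near_hinge','clamp','goggles','can']:
        r=manip.pinpoint(c,n); print(c,n,[(round(x['p'],2),np.round(x['location'],3).tolist()) for x in r[:2]])
s,p,r=st(); print(s['t'],p,r.as_matrix().round(2).tolist(),s['opening'])
E
```

```text
top fixture [(0.79, [0.611, 0.024, 0.003])]
top knob [(0.54, [0.648, 0.016, 0.094]), (0.51, [0.504, -0.436, 0.002])]
top leaf_left_edge [(0.87, [0.627, 0.155, 0.073])]
top leaf_right_edge [(0.97, [0.567, -0.109, 0.062]), (0.48, [0.623, 0.116, 0.028])]
top leaf_near_edge [(0.98, [0.48, 0.055, 0.068])]
top leaf_left_hinge [(0.7, [0.624, 0.114, 0.029])]
top leaf_right_hinge [(0.74, [0.58, -0.056, 0.025])]
top leaf_near_hinge [(0.77, [0.53, 0.043, 0.023]), (0.19, [0.629, 0.155, 0.075])]
top clamp [(0.61, [0.368, -0.298, -0.003])]
top goggles [(0.7, [0.504, -0.437, 0.0])]
top can [(0.72, [0.568, 0.403, -0.002])]
side fixture []
side knob [(0.44, [0.648, 0.017, 0.094])]
side leaf_left_edge [(0.72, [0.63, 0.153, 0.069]), (0.43, [0.368, -0.297, 0.0])]
side leaf_right_edge [(0.9, [0.572, -0.108, 0.061])]
side leaf_near_edge [(0.95, [0.479, 0.056, 0.068])]
side leaf_left_hinge [(0.92, [0.616, 0.114, 0.025])]
side leaf_right_hinge [(0.57, [0.584, -0.059, 0.026]), (0.42, [0.612, 0.026, -0.002])]
side leaf_near_hinge [(0.59, [0.568, -0.107, 0.064])]
side clamp [(0.66, [0.368, -0.295, 0.0]), (0.26, [0.653, 0.019, 0.094])]
side goggles [(0.82, [0.5, -0.44, -0.001]), (0.55, [0.582, -0.061, 0.026])]
side can [(0.57, [0.568, 0.403, -0.002])]
1.2 [ 0.25340027 -0.62564357  0.23927104] [[0.93, 0.38, -0.0], [0.38, -0.93, 0.0], [0.0, -0.0, -1.0]] 0.08570129453103739
```

View pics/top0.png

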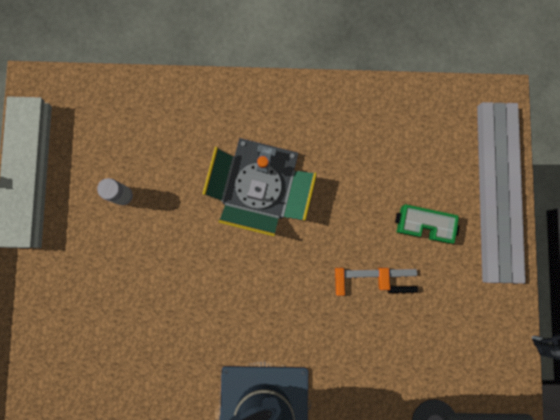

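View pics/side0.png

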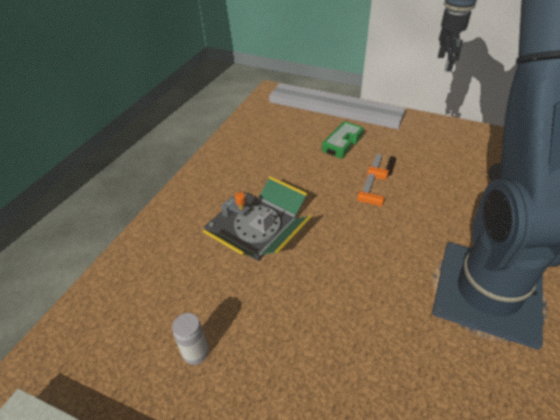

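The top view shows the fixture at (258,185), the knob at (263,161) and the three leaves partly raised. The clamp (375,278), goggles (428,223) and can (112,190) are all clear of it. The side view agrees, with the knob at (240,200). The yaw looks like about -13°, so I'll fit the pose and plan the approach.

```bash
cat >> h.py <<'E'
from scipy.optimize import least_squares
def fit(obs):
    # params x,y,yaw,thL,thR,thN
    def model(v):
        x,y,a,l,r,n=v; L=.066; hy=.088; hx=-.083
        P={'fixture':(0,0,0),'knob':(.042,0,.093),'leaf_left_hinge':(-.01,hy,.024),'leaf_right_hinge':(-.01,-hy,.024),'leaf_near_hinge':(hx,0,.024),
        'leaf_left_edge':(-.01,hy+L*np.cos(l),.024+L*np.sin(l)),'leaf_right_edge':(-.01,-hy-L*np.cos(r),.024+L*np.sin(r)),'leaf_near_edge':(hx-L*np.cos(n),0,.024+L*np.sin(n))}
        c,s=np.cos(a),np.sin(a)
        return {k:np.array([x+c*p[0]-s*p[1],y+s*p[0]+c*p[1],p[2]]) for k,p in P.items()}
    f=lambda v:np.concatenate([(model(v)[k]-o)*1000 for k,o in obs])
    return least_squares(f,[.61,.024,-.23,.8,.6,.7],loss='soft_l1',f_scale=4),model
E
python3 - <<'E'
from h import *
o=[('fixture',(.611,.024,.003)),('knob',(.648,.016,.094)),('knob',(.648,.017,.094)),('leaf_left_edge',(.627,.155,.073)),('leaf_left_edge',(.63,.153,.069)),('leaf_right_edge',(.567,-.109,.062)),('leaf_right_edge',(.572,-.108,.061)),('leaf_near_edge',(.48,.055,.068)),('leaf_near_edge',(.479,.056,.068)),
('leaf_left_hinge',(.624,.114,.029)),('leaf_left_hinge',(.616,.114,.025)),('leaf_right_hinge',(.58,-.056,.025)),('leaf_right_hinge',(.584,-.059,.026)),('leaf_near_hinge',(.53,.043,.023))]
r,m=fit([(k,np.array(p)) for k,p in o]); print(r.x.round(3)); M=m(r.x)
for k,p in o: print(k,((M[k]-p)*1000).round(1))
x,y,a=r.x[:3]; s,p,Rt=st()
# target: outside right bead 50 mm out
c,sn=np.cos(a),np.sin(a); th=r.x[4]; f=(-.01,-.088-.066*np.cos(th)-.035,.15)
t=np.array([x+c*f[0]-sn*f[1],y+sn*f[0]+c*f[1],f[2]])
print(t, 'world delta',t-p,'tool delta mm',Rt.inv().apply(t-p)*1000, 'turn', np.degrees(Rt.as_euler('ZYX')[0]-a))
E
```

```text
[ 0.61   0.026 -0.222  0.855  0.627  0.717]
fixture [-1.4  1.7 -3. ]
knob [ 2.6  0.4 -1. ]
knob [ 2.6 -0.6 -1. ]
leaf_left_edge [1.8 1.  0.8]
leaf_left_edge [-1.2  3.   4.8]
leaf_right_edge [ 1.8 -1.1  0.7]
leaf_right_edge [-3.2 -2.1  1.7]
leaf_near_edge [ 0.1 -0.1 -0.6]
leaf_near_edge [ 1.1 -1.1 -0.6]
leaf_left_hinge [-4.7 -0.3 -5. ]
leaf_left_hinge [ 3.3 -0.3 -1. ]
leaf_right_hinge [ 0.5 -2.  -1. ]
leaf_right_hinge [-3.5  1.  -2. ]
leaf_near_hinge [-1.3  0.9  1. ]
[ 0.5610681  -0.14428274  0.15      ] world delta [ 0.30766784  0.48136083 -0.08927104] tool delta mm [ 465.85370975 -330.6725559    89.29190867] turn 34.7556479678598
```

```bash
python3 -m handwheel '[[0,[0,0,0],[0,0,8.7]],[0,[0,0,0],[0,0,8.7]],[0,[0,0,0],[0,0,8.7]],[0,[0,0,0],[0,0,8.7]],[0,[16,-45,0],[0,0,0]],[0,[16,-45,0],[0,0,0]],[0,[16,-45,0],[0,0,0]],[0,[16,-45,0],[0,0,0]]]' 60; python3 -m handwheel '[[0,[16,-45,0],[0,0,0]],[0,[16,-45,0],[0,0,0]],[0,[16,-45,0],[0,0,0]],[0,[16,-45,0],[0,0,0]],[0,[16,-45,0],[0,0,0]],[0,[16,-40,0],[0,0,0]],[0,[16,-30,0],[0,0,0]],[0,[0,0,0],[0,0,0]]]'
cat >> h.py <<'E'
X=np.array([.610,.026]); A=-.222
def fx(p,X=X,A=A):
    d=np.array(p[:2])-X; c,s=np.cos(A),np.sin(A); return np.round(1000*np.array([c*d[0]+s*d[1],-s*d[0]+c*d[1],p[2]]),1)
def rep():
    s,p,r=st(); e=r.as_euler('ZYX',degrees=True); c,sn=np.cos(A),np.sin(A);F=np.array(s['force'])
    print('t',round(s['t'],2),'tcp_fix',fx(p),'yaw-A',round(e[0]-np.degrees(A),2),e[1:].round(2),'F_fix',np.round([c*F[0]+sn*F[1],-sn*F[0]+c*F[1],F[2]],1),'open',round(s['opening'],4),'grip',s['grip_force'])
E
python3 - <<'E'
from h import *
rep(); snap('wrist','w1')
for n in['fixture','knob','leaf_right_edge','leaf_right_hinge','leaf_near_edge','leaf_left_edge']:
    r=manip.pinpoint('wrist',n); print(n,[(round(x['p'],2),fx(x['location'])) for x in r[:1]])
E
```

```text
t: 2.2
tool_pos: [0.3563, -0.4629, 0.2395]
ee_rot: [0.0, 0.994, -0.111, 0.0]
force: [0.4, -0.0, 0.1]
opening: 0.0005
grip_force: 0.0
t: 3.2
tool_pos: [0.5318, -0.1981, 0.2392]
ee_rot: [-0.001, 0.994, -0.109, 0.0]
force: [0.2, -0.4, -1.4]
opening: -0.0001
grip_force: 0.0
t 3.2 tcp_fix [ -26.9 -235.9  239.2] yaw-A 0.26 [-3.0000e-02 -1.7992e+02] F_fix [ 0.3 -0.3 -1.4] open -0.0001 grip 0.0
fixture [(0.3, array([-133.7,    0.6,   63.8]))]
knob []
leaf_right_edge [(0.86, array([  -9.4, -136.8,   59.2]))]
leaf_right_hinge [(0.24, array([  -2.7, -471.9,    0.8]))]
leaf_near_edge [(0.73, array([-135.2,    1.1,   61.5]))]
leaf_left_edge []
```

```bash
python3 -m handwheel '[[0,[8,-32,0],[0,0,0]],[0,[9,-32,20],[0,0,0]],[0,[0,0,45],[0,0,0]],[0,[0,0,45],[0,0,0]],[0,[0,0,45],[0,0,0]],[0,[0,0,25],[0,0,0]],[0,[0,0,14],[0,0,0]],[0,[0,0,0],[0,0,0]]]'
python3 - <<'E'
from h import *
rep(); snap('wrist','w2')
E
```

```text
t: 4.55
tool_pos: [0.5603, -0.1428, 0.0449]
ee_rot: [-0.0, 0.994, -0.111, -0.001]
force: [-0.7, -0.4, 0.2]
opening: 0.0005
grip_force: 0.0
t 4.55 tcp_fix [ -11.3 -175.6   44.9] yaw-A -0.06 [6.0e-02 1.8e+02] F_fix [-0.6 -0.5  0.2] open 0.0005 grip 0.0
```

View pics/w2.png

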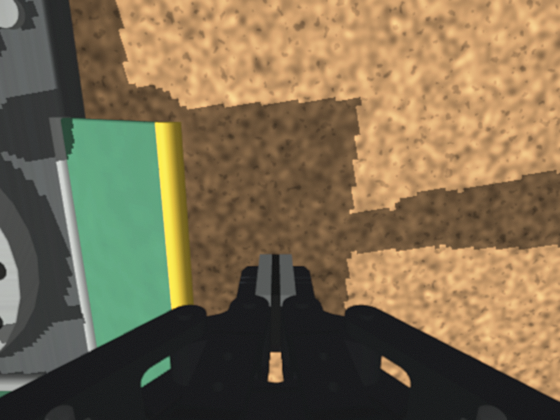

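The wrist view shows the shut fingertips at (275,265), outside the right bead (the yellow edge at x≈175) with nothing between them. I'll push this leaf up along its arc.

```bash
python3 -m handwheel '[[0,[0,-10,0],[0,0,0]],[0,[0,-8,-4],[0,0,0]],[0,[0,-10,-12],[0,0,0]],[0,[0,-11,-9],[0,0,0]],[0,[0,-12,-7],[0,0,0]],[0,[0,-9,-4],[0,0,0]],[0,[0,-7,-2],[0,0,0]],[0,[0,0,0],[0,0,0]]]'
python3 - <<'E'
from h import *
rep(); snap('wrist','w3')
E
```

```text
t: 5.6
tool_pos: [0.5756, -0.076, 0.0832]
ee_rot: [-0.0, 0.994, -0.11, -0.0]
force: [0.9, 0.1, 0.2]
opening: 0.0001
grip_force: 0.0
t 5.6 tcp_fix [ -11.1 -107.1   83.2] yaw-A 0.04 [ 1.0000e-02 -1.7996e+02] F_fix [0.8 0.3 0.2] open 0.0001 grip 0.0
```

View pics/w3.png

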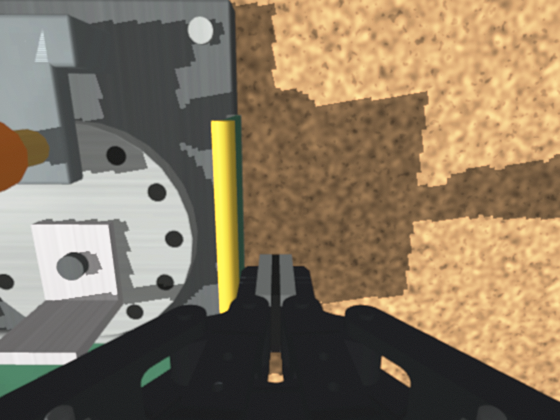

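The leaf is up to nearly vertical, with its bead at x≈225. I'll creep inwards until the force shows it has reached the stop.

```bash
for i in 1 2 3; do python3 -m handwheel '[[0,[0,-1,0],[0,0,0]],[0,[0,-1,0],[0,0,0]],[0,[0,0,0],[0,0,0]]]' | grep force:; python3 -c "from h import *; rep()"; done
```

```text
force: [-0.4, -0.8, -0.6]
grip_force: 0.1
t 6.03 tcp_fix [ -11.  -106.4   83.2] yaw-A -0.05 [  0. 180.] F_fix [-0.2 -0.9 -0.6] open -0.0003 grip 0.11343649355694652
force: [-0.3, -3.1, -0.0]
grip_force: 1.2
t 6.4 tcp_fix [ -11.  -104.5   83.3] yaw-A -0.04 [ -0.   179.99] F_fix [ 0.4 -3.1 -0. ] open -0.0001 grip 1.1707274615764618
force: [-2.5, -7.0, 1.3]
grip_force: 4.0
t 6.78 tcp_fix [ -11.  -104.2   83.4] yaw-A -0.12 [  0.   179.89] F_fix [-0.9 -7.4  1.3] open -0.0001 grip 3.9628002047538757
```

```bash
python3 -m handwheel '[[0,[0,-2,0],[0,0,0]],[0,[0,0,0],[0,0,0]],[0,[0,15,0],[0,0,0]],[0,[0,5,-45],[0,0,0]],[0,[0,0,-50],[0,0,0]],[0,[-32,-24,0],[0,0,0]],[0,[-40,-32,0],[0,0,0]],[0,[-40,-32,0],[0,0,0]]]'; python3 -m handwheel '[[0,[-40,-32,0],[0,0,0]],[0,[-5,-3,0],[0,0,0]],[0,[0,0,0],[0,0,0]]]' | head -1
python3 - <<'E'
from h import *
rep(); snap('wrist','w4')
for n in['leaf_near_edge','leaf_near_hinge']:
    r=manip.pinpoint('wrist',n); print(n,[(round(x['p'],2),fx(x['location'])) for x in r[:1]])
manip.read_camera('top'); r=manip.pinpoint('top','leaf_right_edge');print([(round(x['p'],2),fx(x['location'])) for x in r[:2]])
E
```

```text
t: 7.78
tool_pos: [0.4821, 0.023, 0.1785]
ee_rot: [-0.001, 0.994, -0.111, 0.0]
force: [0.6, 0.9, 0.1]
opening: -0.0002
grip_force: 0.0
t: 8.15
t 8.15 tcp_fix [-167.7    3.   178.6] yaw-A 0.03 [-4.0000e-02 -1.7997e+02] F_fix [ 0.3  0.4 -0.1] open 0.0001 grip 0.0
leaf_near_edge []
leaf_near_hinge [(0.83, array([-82.8,  -3.4,  25.5]))]
[(0.73, array([ -8.7, -88.5,  88.3]))]
```

```bash
python3 -m handwheel '[[0,[0,3,30],[0,0,0]],[0,[0,0,40],[0,0,0]],[0,[0,0,38],[0,0,0]],[0,[0,0,20],[0,0,0]],[0,[0,0,0],[0,0,0]]]'
python3 - <<'E'
from h import *
rep(); snap('wrist','w5')
E
```

```text
t: 9.02
tool_pos: [0.4456, 0.062, 0.0491]
ee_rot: [0.001, 0.994, -0.112, -0.001]
force: [-0.6, 0.1, 0.3]
opening: 0.0
grip_force: 0.0
t 9.03 tcp_fix [-168.3   -1.    49.1] yaw-A -0.1 [1.5000e-01 1.7992e+02] F_fix [-0.6 -0.1  0.3] open 0.0 grip 0.0
```

View pics/w5.png

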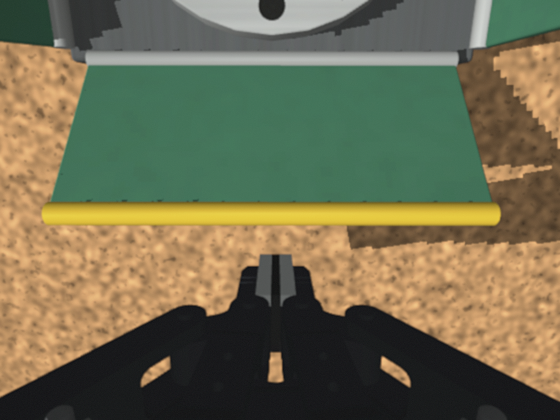

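The wrist view has the near bead running across at row 213, with the shut fingers outside it at (275,265). The path is clear, so I'll push.

```bash
python3 -m handwheel '[[0,[10,0,0],[0,0,0]],[0,[10,0,-4],[0,0,0]],[0,[9,0,-10],[0,0,0]],[0,[11,0,-9],[0,0,0]],[0,[12,0,-7],[0,0,0]],[0,[10,0,-4],[0,0,0]],[0,[6,0,-2],[0,0,0]],[0,[0,0,0],[0,0,0]]]' | head -1; python3 -c "from h import *; rep()"
for i in 1 2 3; do python3 -m handwheel '[[0,[1,0,0],[0,0,0]],[0,[1,0,0],[0,0,0]],[0,[0,0,0],[0,0,0]]]' | head -1; python3 -c "from h import *; rep()"; done
```

```text
t: 10.07
t 10.07 tcp_fix [-99.1  -0.2  86.4] yaw-A -0.05 [-7.0000e-02 -1.7998e+02] F_fix [0.3 0.5 0.4] open -0.0 grip 0.0
t: 10.45
t 10.45 tcp_fix [-98.3  -0.2  86.2] yaw-A -0.02 [3.0e-02 1.8e+02] F_fix [-2.3 -0.9  1.3] open 0.0001 grip 1.1345106549561024
t: 10.82
t 10.82 tcp_fix [-97.3  -0.2  86.2] yaw-A -0.01 [1.4000e-01 1.7998e+02] F_fix [-6.5  0.3  5.4] open 0.0002 grip 3.30116406083107
t: 11.2
t 11.2 tcp_fix [-97.1  -0.3  86. ] yaw-A 0.02 [  0.33 179.95] F_fix [-11.9   1.3   9.9] open -0.0 grip 6.1651986837387085
```

```bash
python3 -m handwheel '[[0,[-17,0,0],[0,0,0]],[0,[-5,0,-45],[0,0,0]],[0,[0,0,-50],[0,0,0]],[0,[20,-32,0],[0,0,0]],[0,[27,-42,0],[0,0,0]],[0,[27,-42,0],[0,0,0]],[0,[27,-42,0],[0,0,0]],[0,[5,-14,0],[0,0,0]]]' | head -1;  python3 -m handwheel '[[0,[0,0,0],[0,0,0]],[0,[0,0,0],[0,0,0]]]' | head -1
python3 - <<'E'
from h import *
rep()
for c in('wrist','top'):
  manip.read_camera(c)
  for n in['leaf_near_edge','leaf_left_edge','leaf_left_hinge','leaf_right_edge']:
    r=manip.pinpoint(c,n); print(n,[(round(x['p'],2),fx(x['location'])) for x in r[:1]])
E
```

```text
t: 12.2
t: 12.45
t 12.45 tcp_fix [-10.  169.9 181.4] yaw-A -0.12 [1.0000e-02 1.7994e+02] F_fix [ 0.  -0.2 -0.8] open 0.0001 grip 0.0
leaf_near_edge [(0.93, array([-84.7,   2.4,  86.6]))]
leaf_left_edge [(0.87, array([ -7. , 129.9,  72.6]))]
leaf_left_hinge [(0.56, array([-8.5, 87.6, 25.3]))]
leaf_right_edge []
leaf_near_edge [(0.52, array([-80.2,   3.2,  89.6]))]
leaf_left_edge [(0.77, array([-11.5, 127.8,  74.4]))]
leaf_left_hinge [(0.6, array([-9.5, 89. , 29.6]))]
leaf_right_edge [(0.52, array([ -9.6, -85.4,  88.3]))]
```

```bash
python3 -m handwheel '[[0,[0,0,30],[0,0,0]],[0,[0,0,40],[0,0,0]],[0,[0,0,38],[0,0,0]],[0,[0,0,20],[0,0,0]],[0,[0,0,0],[0,0,0]]]' | grep -E '^(t|force):';python3 -c "from h import *; rep()"
python3 -m handwheel '[[0,[0,10,0],[0,0,0]],[0,[0,10,-3],[0,0,0]],[0,[0,8,-7],[0,0,0]],[0,[0,9,-7],[0,0,0]],[0,[0,10,-5],[0,0,0]],[0,[0,10,-4],[0,0,0]],[0,[0,7,-2],[0,0,0]],[0,[0,0,0],[0,0,0]]]' | head -1; python3 -c "from h import *; rep()"
for i in 1 2 3; do python3 -m handwheel '[[0,[0,1,0],[0,0,0]],[0,[0,1,0],[0,0,0]],[0,[0,0,0],[0,0,0]]]' | head -1; python3 -c "from h import *; rep()"; done
```

```text
t: 13.58
force: [0.0, -0.1, 0.1]
t 13.57 tcp_fix [-10.9 171.2  51.7] yaw-A -0.03 [1.600e-01 1.799e+02] F_fix [ 0.1 -0.1  0.1] open 0.0002 grip 0.0
t: 14.58
t 14.57 tcp_fix [ -9.8 106.5  81.5] yaw-A -0.1 [  0.   179.96] F_fix [ 0.7 -0.5  0.2] open 0.0001 grip 0.0
t: 14.95
t 14.95 tcp_fix [-10.  105.8  81.2] yaw-A -0.02 [1.0e-02 1.8e+02] F_fix [ 0.5  1.2 -0.5] open 0.0 grip 0.19465915393084288
t: 15.32
t 15.32 tcp_fix [-10.  104.5  81.3] yaw-A -0.0 [  -0.   -179.95] F_fix [-0.4  4.2 -1.8] open -0.0004 grip 2.2488217055797577
t: 15.7
t 15.7 tcp_fix [-10.  104.3  81.4] yaw-A 0.07 [-4.0000e-02 -1.7982e+02] F_fix [ 0.1  9.5 -2.3] open 0.0002 grip 4.677027761936188
```

```bash
python3 -m handwheel '[[0,[0,-17,0],[0,0,0]],[0,[0,-5,-45],[0,0,0]],[0,[0,0,-55],[0,0,0]],[0.7,[10,30,-10],[0,0,0]],[0.7,[10,40,0],[0,0,0]],[0.7,[10,40,0],[0,0,0]],[0.7,[10,18,0],[0,0,0]],[0.7,[0,0,0],[0,0,0]]]' 60 | head -1;  python3 -m handwheel '[[0.7,[0,0,0],[0,0,0]],[0.7,[0,0,0],[0,0,0]]]' | head -1
python3 - <<'E'
from h import *
rep(); snap('wrist','w6')
for c in('wrist','top','side'):
  if c!='wrist': manip.read_camera(c)
  for n in['knob','leaf_near_edge','leaf_left_edge','leaf_right_edge']:
    r=manip.pinpoint(c,n); print(c,n,[(round(x['p'],2),fx(x['location'])) for x in r[:1]])
E
```

```text
t: 16.7
t: 16.95
t 16.95 tcp_fix [ 29.5  -2.3 191.2] yaw-A 0.1 [ 3.0000e-02 -1.7996e+02] F_fix [-0.2  0.  -0.4] open 0.0597 grip 0.0
wrist knob [(0.63, array([41.7, -1.9, 91.9]))]
wrist leaf_near_edge [(0.75, array([-80.5,   0.1,  86.3]))]
wrist leaf_left_edge [(0.87, array([-7.5, 90.5, 87.3]))]
wrist leaf_right_edge [(0.71, array([ -8.9, -86. ,  88.3]))]
top knob []
top leaf_near_edge []
top leaf_left_edge [(0.49, array([-10.7,  89. ,  91.6]))]
top leaf_right_edge []
side knob [(0.42, array([43.7,  4.6, 94.9]))]
side leaf_near_edge [(0.56, array([-81.1,   0.8,  91.8]))]
side leaf_left_edge [(0.79, array([-9.1, 85.2, 87.6]))]
side leaf_right_edge [(0.85, array([-11.5, -84.5,  92.5]))]
```

View pics/w6.png

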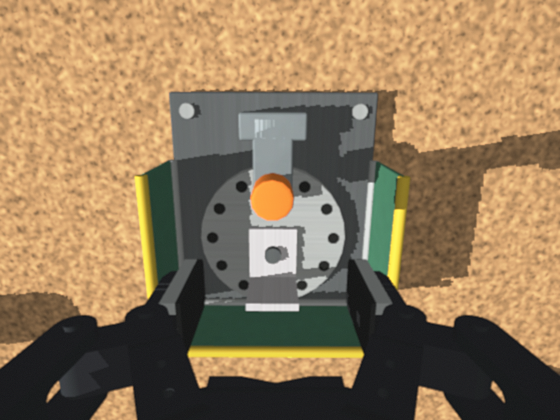

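The wrist view shows all three leaves upright, with the knob at (272,200) between the open fingers. I'll refine the knob position from the orange blob.

Run:
```python
from h import *
im=cv2.imread('pics/w6.png'); hsv=cv2.cvtColor(im,cv2.COLOR_BGR2HSV)
m=cv2.inRange(hsv,(5,150,120),(18,255,255)); n,l,s,c=cv2.connectedComponentsWithStats(m); i=1+s[1:,4].argmax(); print(s[i],c[i])
k=manip.calibration('wrist'); K=np.array(k['camera_matrix']); T=np.array(k['tool_from_camera'])
(u,v),_=cv2.minEnclosingCircle(np.argwhere(l==i)[:,::-1].astype(np.float32))
d=np.linalg.inv(K)@[u,v,1]; d=d*[1,-1,-1]
_,p,r=st(); o=p+r.apply(T[:3,3]); w=r.apply(T[:3,:3]@d)
for z in(.100,.106): print(fx(o+w*(z-o[2])/w[2]))
print(k.get('distortion'),s[i,2]/2/K[0,0]*(o[2]-.106))
```

```text
[ 250  174   43   46 1538] [271.8680104  196.66970091]
[ 43.7  -2.4 100. ]
[ 45.2  -2.5 106. ]
None 0.013062457002994693
```

```bash
python3 -m handwheel '[[0.7,[13,0,10],[0,0,0]],[0.7,[0,0,35],[0,0,0]],[0.7,[0,0,30],[0,0,0]],[0.7,[0,0,20],[0,0,0]],[0.7,[0,0,15],[0,0,0]],[0.7,[0,0,0],[0,0,0]]]' 60 | grep -E '^(t|force):'; python3 -c "from h import *; rep(); snap('wrist','w7')"
```

```text
t: 18.45
force: [-0.9, -0.8, 0.6]
t 18.45 tcp_fix [42.7 -4.5 79.9] yaw-A -0.04 [1.1000e-01 1.7996e+02] F_fix [-0.7 -1.   0.6] open 0.0598 grip 0.0
```

View pics/w7.png

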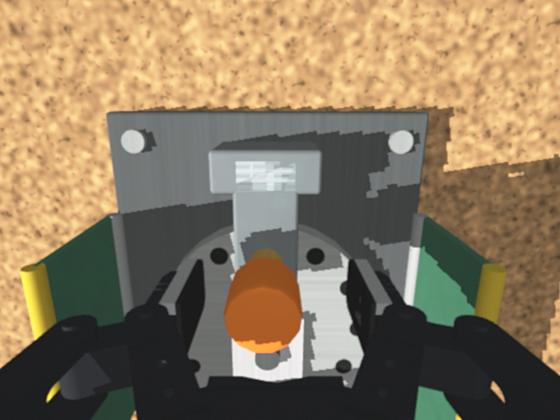

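The knob at (263,310) lies about 13 px, or roughly 4 mm, left of the point midway between the fingers. I'll centre on it and then close.

```bash
python3 -m handwheel '[[0.7,[0,-4,0],[0,0,0]],[0.7,[0,0,0],[0,0,0]],[0.25,[0,0,0],[0,0,0]],[0.1,[0,0,0],[0,0,0]],[0.1,[0,0,0],[0,0,0]],[0.1,[0,0,0],[0,0,0]],[0.1,[0,0,0],[0,0,0]],[0.1,[0,0,0],[0,0,0]]]' 60; python3 -c "from h import *; rep()"
```

```text
t: 19.5
tool_pos: [0.6521, 0.0164, 0.0818]
ee_rot: [-0.0, 0.994, -0.111, 0.0]
force: [-1.3, 0.7, 6.9]
opening: 0.0265
grip_force: 58.7
t 19.5 tcp_fix [43.2 -0.1 81.8] yaw-A -0.03 [-3.0000e-02 -1.7998e+02] F_fix [-1.4  0.4  6.9] open 0.0265 grip 58.735215067863464
```

```bash
python3 -m handwheel '[[0.1,[0,0,-2],[0,0,0]],[0.1,[0,0,-3],[0,0,0]],[0.1,[0,0,-4],[0,0,0]],[0.1,[0,0,-4],[0,0,0]],[0.1,[0,0,0],[0,0,0]]]' 80 | grep -E '^(open|grip)'; python3 -c "from h import *; rep()"
for i in 1 2 3; do python3 -m handwheel '[[0.1,[0,0,-1],[0,0,0]],[0.1,[0,0,-1],[0,0,0]],[0.1,[0,0,0],[0,0,0]]]' | head -1; python3 -c "from h import *; rep()"; done
```

```text
opening: 0.0255
grip_force: 79.1
t 20.12 tcp_fix [43.1 -0.1 94.4] yaw-A -0.02 [-1.0000e-02 -1.7999e+02] F_fix [ 4.4  2.8 -9.2] open 0.0255 grip 79.06005263328552
t: 20.5
t 20.5 tcp_fix [43.1 -0.1 96.1] yaw-A -0.02 [  -0.   -179.99] F_fix [  4.    2.5 -10.3] open 0.0261 grip 79.09451365470886
t: 20.88
t 20.88 tcp_fix [43.1 -0.1 98. ] yaw-A -0.03 [   0.   -179.99] F_fix [  3.5   2.5 -11.1] open 0.026 grip 79.13856625556946
t: 21.25
t 21.25 tcp_fix [43.1 -0.1 99.9] yaw-A -0.03 [  -0.   -179.99] F_fix [  5.1   2.4 -12.1] open 0.0261 grip 79.18473601341248
```

```bash
for i in 1 2 3; do python3 -m handwheel '[[0.1,[0,0,-1],[0,0,0]],[0.1,[0,0,0],[0,0,0]]]' | head -1; python3 -c "from h import *; rep()"; done
```

```text
t: 21.5
t 21.5 tcp_fix [ 43.   -0.2 100.1] yaw-A -0.02 [2.0e-02 1.8e+02] F_fix [  7.6   2.8 -17.9] open 0.0261 grip 80.00260591506958
t: 21.75
t 21.75 tcp_fix [ 43.   -0.2 100.2] yaw-A -0.02 [5.0000e-02 1.7998e+02] F_fix [ 10.4   3.5 -25.2] open 0.0261 grip 80.48869371414185
t: 22.0
t 22.0 tcp_fix [ 4.300e+01 -1.000e-01  1.003e+02] yaw-A -0.01 [8.0000e-02 1.7997e+02] F_fix [ 12.5   3.7 -35.2] open 0.0259 grip 80.96006870269775
```

The knob is at its stop: the force is climbing sharply with no further travel. I'll ease off slightly and check the leaves.

```bash
python3 -m handwheel '[[0.1,[0,0,1],[0,0,0]],[0.1,[0,0,0],[0,0,0]],[0.1,[0,0,0],[0,0,0]],[0.1,[0,0,0],[0,0,0]]]' | head -1
python3 - <<'E'
from h import *
rep(); a=snap('wrist','w8')
b=snap('side','s8')
for c in('wrist','side'):
  for n in['knob','leaf_near_edge','leaf_left_edge','leaf_right_edge']:
    r=manip.pinpoint(c,n); print(c,n,[(round(x['p'],2),fx(x['location'])) for x in r[:1]])
cv2.imwrite('pics/c8.png',cv2.cvtColor(np.hstack([a[:, ::1],b])[:,:,:],cv2.COLOR_RGB2BGR)[::1]); im=cv2.imread('pics/c8.png'); cv2.imwrite('pics/c8s.png',cv2.resize(im,(800,300)))
E
```

```text
t: 22.5
t 22.5 tcp_fix [ 4.300e+01 -1.000e-01  1.002e+02] yaw-A -0.01 [5.0000e-02 1.7998e+02] F_fix [ 10.    3.7 -25.9] open 0.026 grip 81.9106650352478
wrist knob [(0.67, array([ 39.4,  -1.5, 112.3]))]
wrist leaf_near_edge [(0.42, array([-11.9, -83.4,  89.5]))]
wrist leaf_left_edge [(0.84, array([-10.5,  89.5,  88.1]))]
wrist leaf_right_edge [(0.87, array([-10.7, -87. ,  87.8]))]
side knob [(0.41, array([ 42.8,   2.3, 111.3]))]
side leaf_near_edge [(0.72, array([-82.8,   2.7,  89.4]))]
side leaf_left_edge [(0.75, array([-8.6, 86.4, 82.4]))]
side leaf_right_edge [(0.83, array([ -9.9, -81.2,  90.9]))]
```

View pics/c8s.png

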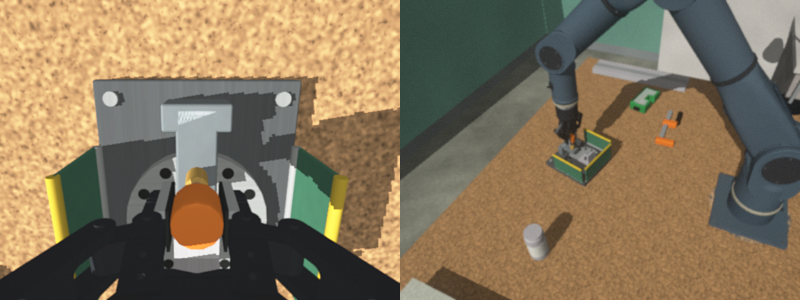

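The knob is gripped and raised at (197,215), at about 111 mm as expected. All three leaves are upright, and the clamp, goggles and can have not moved.

```bash
python3 -c "from h import *; print(manip.finish_job())"
```

```text
the job is handed in; nothing more can be done
None
```

The job is handed in: all three leaves are upright, and the arm is gripping the knob with the index pin held fully up against its stop, with the clamp, goggles and can untouched.

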